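# Pack the settling-in crate and the grooming tray for a small pet

### The arm

A 6-joint arm with a two-finger parallel gripper is mounted at the origin on the work surface. World frame = base frame: x ahead of the robot, y to its left, z up, the work surface at z = 0. Lengths are in m, angles in degrees, forces in N, time in s.
With the tool pointing down it reaches from about 0.4 to 0.825 m from the base axis. Payload 7 kg.
Tool frame: the origin (TCP) lies between the finger pads; the fingertips stand ctrl.tip_extent ahead of it and the grasp point (between the pads) lies 2 mm behind it (ctrl.tip_extent is the distance from the TCP to the fingertips, in m); z points along the fingers, y is the direction in which the jaws open and shut (so a half turn about z gives the same grasp; the last joint's range is limited). The gripper opens to 88 mm and grips with 3 to 60 N. Pads are 19 mm wide; open, the fingers measure 130 mm over their backs; the gripper's body (78 mm by 193 mm) begins 47 mm behind the grasp point.
Start: joints at [-59.582, 20.546, 0.682, 0, -70.136, -16.507], TCP at [0.162, -0.655, 0.244] pointing down, gripper open.
Joint ranges: [-176.03, 176.03], [-82.01, 121.73], [-58.28, 71.71], [-173.87, 95.51], [-174.79, -0.11], [-173.66, 173.66]. Speed limits (degrees/s): [136.94, 136.94, 172.46, 180, 180, 180].

### API

Orientations are given as [roll, pitch, yaw] about the fixed x, y, z axes, in that order (R = Rz(yaw) Ry(pitch) Rx(roll)).
In Python, from plant import ctrl gives the robot as it stands.
- The arm moves only by the shell command python3 -m handwheel 'ROWS' [OPENING]. ROWS is JSON, a list of rows, each a list of 6 numbers: the shift along the tool's x, y, z in m, then the turn, a rotation vector about the tool's x, y, z in rad. In form: [[dx, dy, dz, ax, ay, az], ...]. A call has 1 to 8 rows; each row is the pose to reach, as a shift and turn from the pose commanded when the call began, along the tool's axes at that moment; what a row does not reach only later rows make up. A row lasts 1/8 s, in which the tool goes at most 62.5 mm and 10.7 degrees, less where a joint would pass 70% of its speed; a pose out of reach is approached as far as the arm can. A call with a gripper value outside its range is refused whole. OPENING is the closure, from -1 (fully open) to 1 (shut), so that 0 is half open, set as the call begins (- or left out, the last holds). The fingers move at their own pace and stop on an object; the grip force is fixed at half the most. Time passes only in rows, so rows that repeat a pose let the fingers close. It gives the time, the measured TCP pose, the force and the opening at its end, in the units of the state.
- ctrl.get_obs(): the state, without advancing time (a new reading comes with each control period).
- ctrl.snapshot(name): name is "scene" or "side" or "wrist"; returns a dict with "img" (480x640x3 uint8, blue, green, red), "fx", "fy", "cx", "cy" (pixels), "R" (3x3) and "t" (3): a world point X has camera coordinates R X + t. Camera axes: x right, y down, z forward; pixel columns grow to the right and rows downward; lengths in m; the calibration is good to about 2 mm. A picture is of the moment at which its call begins. There is no depth.
- ctrl.close_job(): hands the job in, once; it reports no verdict.
The state is a dict: "clock": time; "joint_pos": joint angles; "qvel": joint speeds; "tau": joint torques, N m; "tool_pos": TCP position; "orientation": TCP orientation; "force": force on the tool from outside, world axes, zero at the start; "moment": the same for the moment, N m; "opening": finger opening in m.
Only numpy, scipy, OpenCV 4.12 (cv2) and the standard library are available. Lean on these libraries where they do the work, as an engineer would, in place of code of your own. Each camera call takes 0.05 s, during which the arm holds its last target.

### The job

Make up two kits for the pet sitter. Into the mint-green crate go the white ceramic dome, the willow ring and the squat metal jar: set the dome in first, gently, before the ring or the jar, and leave the dome and the jar standing upright and the ring lying flat, all on the crate's floor. Into the low dark wooden tray go the steel comb, lying flat on its floor, and the slim metal tube, standing upright on its floor; leave the clear scoop where it lies.

Things in the scene. Friction and masses are not known exactly. Their poses are not given: they have to be found in the camera images.
- crate: Mint-green plastic crate, open on top, too heavy to shift: 260 (its x) x 190 (its y) x 70 mm high outside, walls and floor 5 mm thick, so 250 x 180 mm inside. A shut flap is drawn on its +x end and has no function. It stands to one side of the stock (left or right). Origin: centre of its underside, z up.
- tray: Low dark wooden tray, open on top, too heavy to shift: 240 (its x) x 150 (its y) x 28 mm high outside, walls and floor 8 mm thick, so 224 x 134 mm inside. It stands on the other side of the stock from the crate. Origin: centre of its underside, z up.
- dome: White glazed ceramic hideaway dome, 280 g: round, 84 mm across at the foot, rounded shoulders up to 50 mm height, and on top a round upright knob, 22 mm across, from 57 to 78 mm height, by which it is lifted. A dark doorway is painted low on its +x side. Origin: centre of its underside, z up.
- willow_ring: Brown woven willow ring lying flat, about 35 g: a round bar 14 mm thick bent to a circle, 86 mm across outside, 58 mm inside (centre line of the bar at radius 36 mm). Pinch the bar at one side, one finger inside the ring. Origin: in the middle of the ring, at the level of its underside, z up.
- comb: Stainless steel grooming comb lying flat, about 80 g, 150 mm long along its x: bar handle 14 mm wide and 12 mm high from x = -75 to x = +10 mm, centred on y = 0; toothed head 26 mm wide (y = -13 to +13) and 10 mm high from x = +10 to x = +75 mm. It balances near x = -14 mm and can be gripped across the handle at x = -20 mm. Origin: middle of its length, underside, z up.
- squat_jar: Squat round aluminium jar with a lid, 42 mm across and 56 mm high, about 90 g, standing upright. Origin: centre of its underside, z up.
- slim_tube: Slim round aluminium tube with a cap, 28 mm across and 100 mm high, about 80 g, standing upright. Origin: centre of its underside, z up.
- scoop: Clear acrylic scoop among the stock, belongs to no kit and is to be left where it lies: a box-shaped bowl 62 x 52 x 30 mm (x = -7 to +55 mm) and a flat handle 18 mm wide, at 20 to 28 mm height, to x = -55 mm. Origin: underside, z up.
Not all that is in view belongs to the job. Of the things that look like the comb, the smallest one is meant.

How it is judged (in metres and radians):
On the way:
1. the dome stands on the crate's floor, upright and let go, while the ring and the jar are both still outside the crate (x of dome in the frame of crate between -0.125 and 0.125 m and y of dome in the frame of crate between -0.09 and 0.09 m and z of dome in the frame of crate between 0 and 0.013 m and angle between dome's own z axis and vertical below 0.15 rad and linear speed of dome below 0.02 m/s and angular speed of dome below 0.3 rad/s and contact force between the fingers and dome below 0.1 N and (z of willow_ring in the frame of crate above 0.075 m or x of willow_ring in the frame of crate above 0.13 m or x of willow_ring in the frame of crate below -0.13 m or y of willow_ring in the frame of crate above 0.095 m or y of willow_ring in the frame of crate below -0.095 m) and (z of squat_jar in the frame of crate above 0.075 m or x of squat_jar in the frame of crate above 0.13 m or x of squat_jar in the frame of crate below -0.13 m or y of squat_jar in the frame of crate above 0.095 m or y of squat_jar in the frame of crate below -0.095 m)), for 0.2 s.
At the end, for the whole second after the job is handed in: Dome, willow ring and squat jar are inside the crate, comb and slim tube inside the tray: each one's origin within the walls and no more than 6 to 8 mm above the inner floor, its z axis within 0.15 rad of vertical (dome, jar and tube upright, ring and comb flat), everything let go and at rest (x of dome in the frame of crate between -0.125 and 0.125 m and y of dome in the frame of crate between -0.09 and 0.09 m and z of dome in the frame of crate between 0 and 0.013 m and angle between each of dome, willow_ring, squat_jar, comb, slim_tube's own z axis and vertical below 0.15 rad and linear speed of each of dome, willow_ring, squat_jar, comb, slim_tube below 0.02 m/s and angular speed of each of dome, willow_ring, squat_jar, comb, slim_tube below 0.3 rad/s and x of willow_ring in the frame of crate between -0.125 and 0.125 m and y of willow_ring in the frame of crate between -0.09 and 0.09 m and z of willow_ring in the frame of crate between 0 and 0.013 m and x of squat_jar in the frame of crate between -0.125 and 0.125 m and y of squat_jar in the frame of crate between -0.09 and 0.09 m and z of squat_jar in the frame of crate between 0 and 0.013 m and x of comb in the frame of tray between -0.112 and 0.112 m and y of comb in the frame of tray between -0.067 and 0.067 m and z of comb in the frame of tray between 0 and 0.014 m and x of slim_tube in the frame of tray between -0.112 and 0.112 m and y of slim_tube in the frame of tray between -0.067 and 0.067 m and z of slim_tube in the frame of tray between 0 and 0.014 m); the robot touches nothing.
It fails at once if the scoop is moved more than 30 mm (distance of scoop from where it was at the start of the episode above 0.03 m).
It fails at once if the dome is dropped or pressed hard into the crate (over 40 N) (contact force between dome and crate above 40 N).
It also fails if it takes over 136 s, if anything falls off the work surface, if the arm or the gripper's body presses on something with over 40 N, if the wrist force passes 120 N, or if a joint passes its speed limit or range.

## Working session

There is one attempt and no reset: what is moved stays moved. The work goes in short steps, Python scripts to look and compute and a shell command to move; the robot and the scene stay as the last step left them, time stands still between calls to the robot, and variables do not carry over. Pictures are saved under pics/ and viewed, and the job is handed in when it is done.

```bash
ls; mkdir -p pics
python3 - <<'E'
from plant import ctrl
import cv2
print(ctrl.get_obs(), ctrl.tip_extent)
for n in ("scene","side","wrist"):
    s=ctrl.snapshot(n); cv2.imwrite(f"pics/{n}0.png",s["img"]); print(n,s["fx"],s["fy"],s["cx"],s["cy"],s["R"],s["t"])
E
```

```text
pics
{'clock': 0.0, 'joint_pos': array([-5.95820125e+01,  2.05908451e+01,  6.33739945e-01, -2.10362528e-02,
       -7.01354254e+01, -1.65063038e+01]), 'qvel': array([ 0.03732159,  0.02958203, -0.10190606,  0.0808035 , -0.09610332,
       -0.17259538]), 'tau': array([ 1.03608563e-03, -5.82722104e+01,  2.93054903e+01,  6.99698836e+00,
        7.00484510e-03, -2.01254147e-04]), 'tool_pos': array([ 0.16215067, -0.65475759,  0.24262618]), 'orientation': array([ 1.79905664e+02, -7.33208293e-03, -1.66095474e+02]), 'force': array([-0.30856683, -0.1093871 , -0.11400067]), 'moment': array([-0.03303809,  0.02524971,  0.04210538]), 'opening': 0.08787269045710455} 0.017
scene 552.3734791756107 552.3734791756107 322.9384113554959 241.289928573988 [[ 0.85661342  0.51593957  0.00445041]
 [ 0.29234525 -0.4782368  -0.82814481]
 [-0.42514433  0.71070101 -0.56049654]] [-0.43146099 -0.04855223  1.27609307]
side 594.4850449959819 594.4850449959819 316.61457617573427 236.92711182417634 [[-7.89302802e-01  6.14003998e-01  4.21736315e-04]
 [ 3.47645779e-01  4.47464974e-01 -8.23964507e-01]
 [-5.06106214e-01 -6.50210879e-01 -5.66641256e-01]] [ 0.27468961 -0.18382399  1.57171122]
wrist 421.8169146512816 421.8169146512816 319.5029707056311 235.93540320147312 [[-0.23990423  0.97079556  0.00139263]
 [ 0.92424829  0.22796206  0.30626523]
 [ 0.29700346  0.07476145 -0.9519452 ]] [ 0.67382272 -0.0386277   0.39251988]
```

View pics/scene0.png

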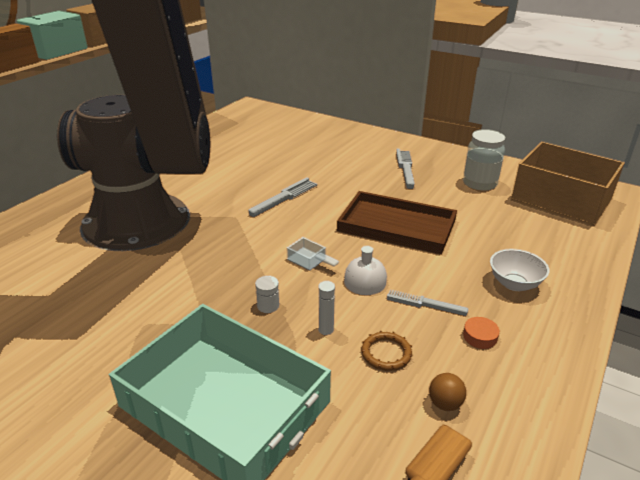

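View pics/side0.png

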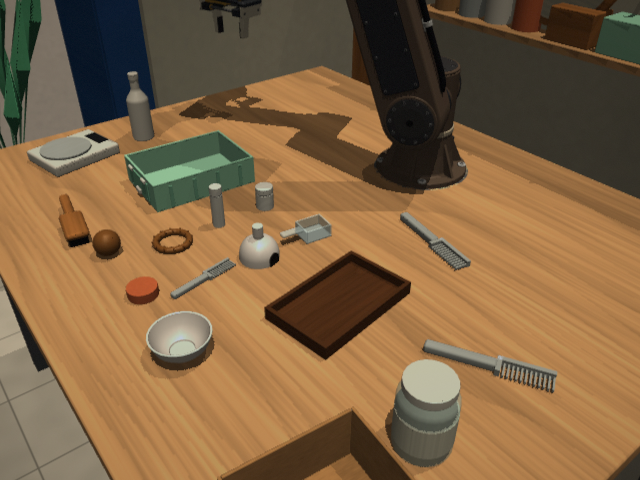

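View pics/wrist0.png

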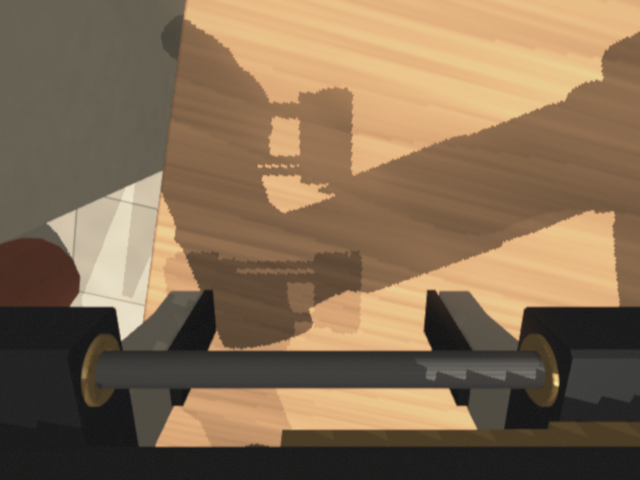

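Scene view: the crate is at (220,390), dome (366,273), ring (386,350), jar (267,294), tube (326,308), tray (398,221) and scoop (310,254). There are three comb-like things, at (285,197), (405,168) and (427,303). I'll measure their lengths to pick the smallest.

```bash
cat > h.py <<'E'
import numpy as np, cv2
from plant import ctrl
def ray(s,u,v):
    d=s["R"].T@np.array([(u-s["cx"])/s["fx"],(v-s["cy"])/s["fy"],1.]); c=-s["R"].T@s["t"]; return c,d
def plane(s,u,v,z):
    c,d=ray(s,u,v); return c+d*(z-c[2])/d[2]
def proj(s,X):
    p=s["R"]@np.asarray(X,float)+s["t"]; return np.array([s["fx"]*p[0]/p[2]+s["cx"],s["fy"]*p[1]/p[2]+s["cy"]])
def tri(s1,p1,s2,p2):
    c1,d1=ray(s1,*p1);c2,d2=ray(s2,*p2)
    A=np.stack([d1,-d2],1);k=np.linalg.lstsq(A,c2-c1,rcond=None)[0]
    a=c1+d1*k[0];b=c2+d2*k[1];return (a+b)/2,np.linalg.norm(a-b)
E
python3 - <<'E'
from h import *
np.set_printoptions(precision=4,suppress=True)
S=ctrl.snapshot("scene");D=ctrl.snapshot("side")
L=np.linalg.norm
for n,s,a,b,z in [("A scene",S,(251,213),(316,182),.006),("A side",D,(403,217),(466,265),.006),("B scene",S,(410,186),(401,152),.006),("B side",D,(425,347),(554,381),.006),("C scene",S,(466,311),(388,296),.006),("C side",D,(174,294),(234,264),.006)]:
    p,q=plane(s,*a,z),plane(s,*b,z); print(n,p[:2],q[:2],L(p-q))
for n,p1,p2 in [("dome knob",(367,252),(257,229)),("jar top",(267,281),(264,187)),("tube top",(326,287),(215,187)),("ring",(386,350),(173,240))]:
    print(n,*tri(S,p1,D,p2))
# colour-mask
def up(s,x,y,w,h,k,f): cv2.imwrite(f,cv2.resize(s["img"][y:y+h,x:x+w],None,fx=k,fy=k,interpolation=cv2.INTER_CUBIC))
up(S,230,230,260,150,3,"pics/c1.png"); up(D,120,170,260,150,3,"pics/c2.png")
E
```

```text
A scene [0.2126 0.1566] [0.2616 0.3673] 0.21626670943585954
A side [0.216  0.1522] [0.2432 0.3607] 0.21030583551905035
B scene [0.477  0.4741] [0.3729 0.6484] 0.20299182795824355
B side [0.4792 0.4713] [0.371  0.6518] 0.21040425461941809
C scene [0.7581 0.0848] [0.6177 0.0492] 0.14488046722114933
C side [0.7545 0.0791] [0.6145 0.0679] 0.14052959445293745
dome knob [0.5574 0.073  0.0713] 0.000294599918149831
jar top [ 0.4363 -0.0838  0.0562] 0.0015969719823660377
tube top [ 0.5606 -0.0862  0.0975] 0.0011630584121517062
ring [ 0.6759 -0.0826  0.0085] 0.0017393622176447375
```

View pics/c1.png

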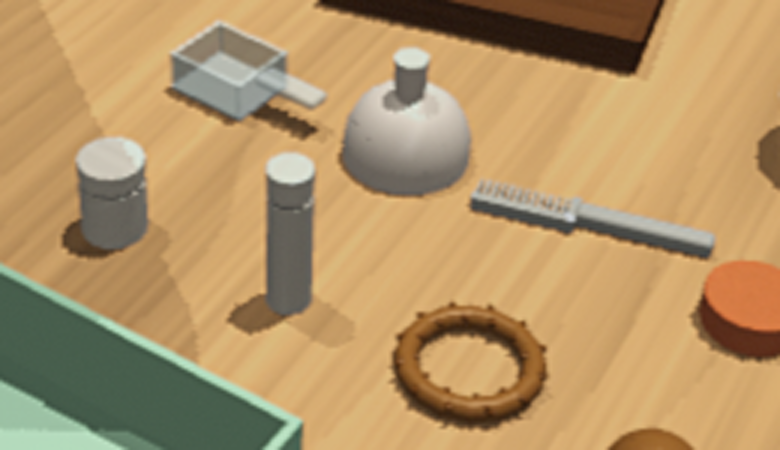

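View pics/c2.png

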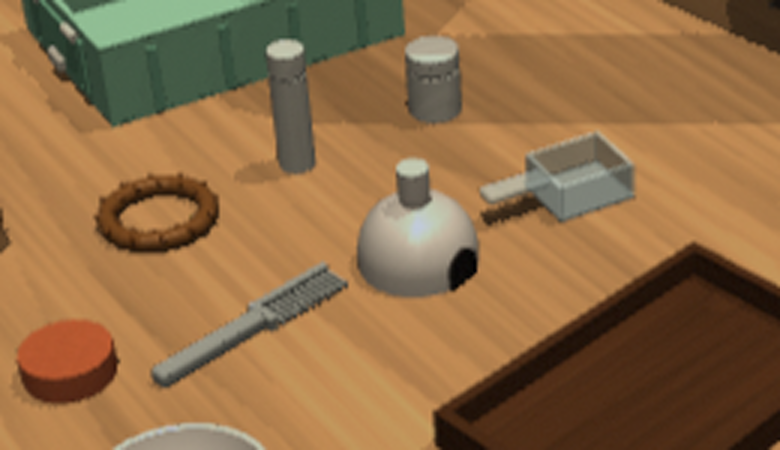

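Only C, at scene (427,303), is about 150 mm long; A and B are about 210 mm. So C is the comb. The crops show its head towards the dome and its handle towards the red tin. Next I'll measure the containers and refine the points.

Run:
```python
from h import *
S=ctrl.snapshot("scene");D=ctrl.snapshot("side")
def up(s,x,y,w,h,k,f): cv2.imwrite(f,cv2.resize(s["img"][y:y+h,x:x+w],None,fx=k,fy=k,interpolation=cv2.INTER_CUBIC))
up(S,100,295,240,185,3,"pics/d1.png"); up(D,110,120,200,150,4,"pics/d2.png")
up(S,330,180,140,80,5,"pics/d3.png"); up(D,255,240,170,120,4,"pics/d4.png")
```

```text
(no output)
```

View pics/d1.png

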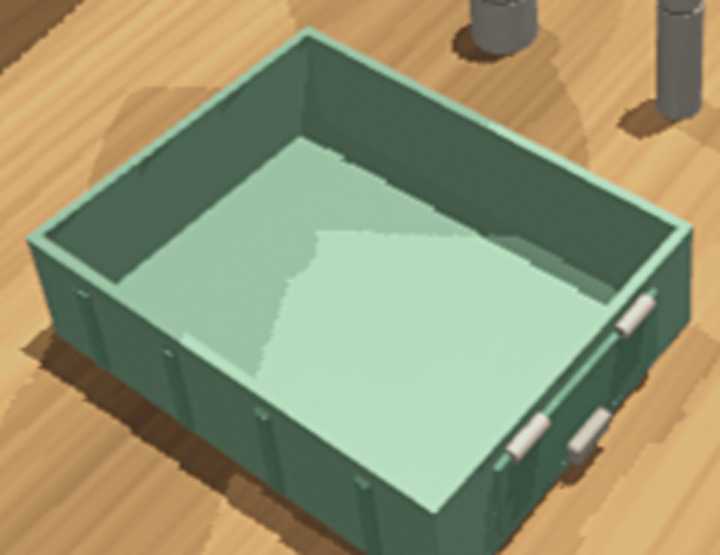

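View pics/d2.png

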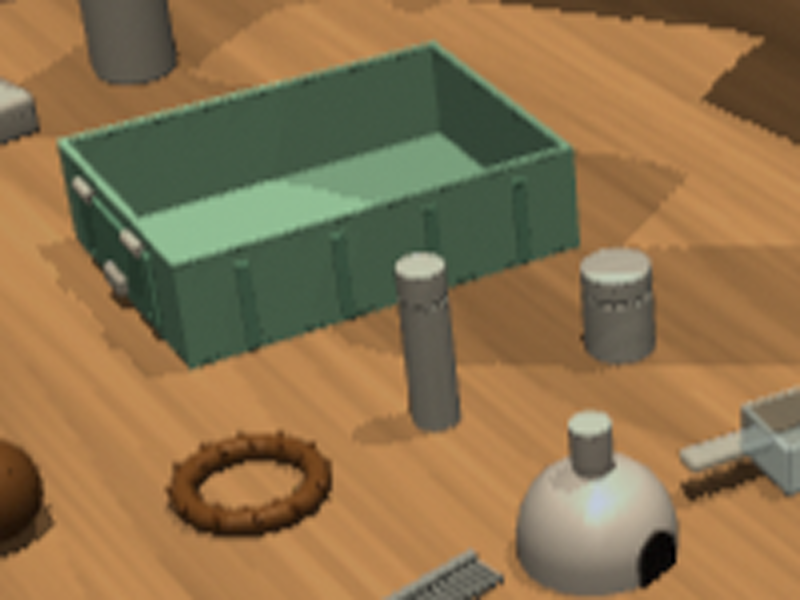

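View pics/d3.png

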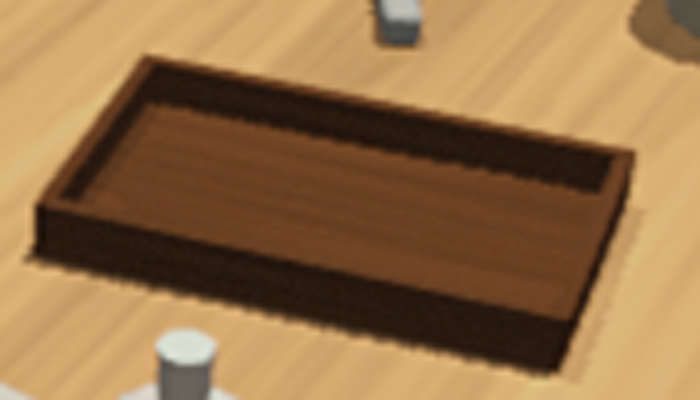

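View pics/d4.png

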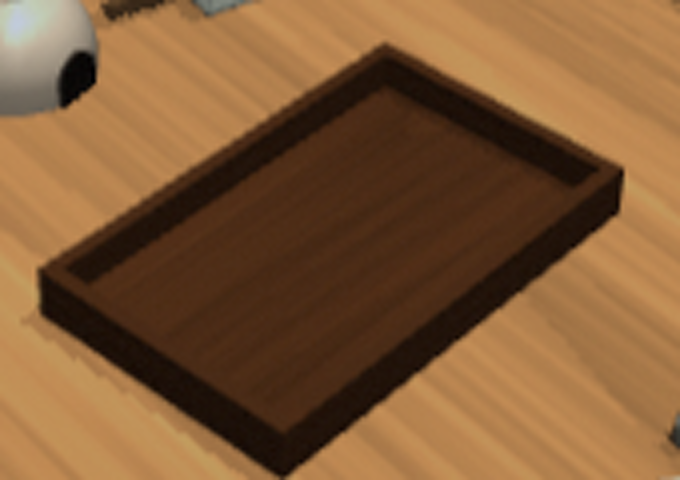

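Run:
```python
from h import *
np.set_printoptions(precision=4,suppress=True)
S=ctrl.snapshot("scene");D=ctrl.snapshot("side")
def cr(o,k,pts): return [(o[0]+(x+.5)/k-.5,o[1]+(y+.5)/k-.5) for x,y in pts]
def show(n,s,pts,z):
    P=np.array([plane(s,*p,z)[:2] for p in pts]); e=np.linalg.norm(np.roll(P,-1,0)-P,axis=1)
    print(n,P.tolist() and P.round(4).tolist(),"edges",e); 
    if len(P)==4: print("  centre",P.mean(0)," mid02",(P[0]+P[2])/2,(P[1]+P[3])/2)
    d=P[1]-P[0]; print("  ang01",np.degrees(np.arctan2(d[1],d[0])))
# crate: order back-left(near robot -y?) ...
show("crate S",S,cr((100,295),3,[(308,30),(692,228),(32,240)]),.07)
show("crate D",D,cr((110,120),4,[(575,150),(178,263),(60,143),(434,43)]),.07)
show("tray S",S,cr((330,180),5,[(38,206),(570,322),(634,152),(148,57)]),.028)
show("tray D",D,cr((255,240),4,[(386,43),(40,270),(283,432),(623,172)]),.028)
a=lambda p:cr((230,230),3,[p])[0]; b=lambda p:cr((120,170),3,[p])[0]; b4=lambda p:cr((110,120),4,[p])[0]
for n,p,q in [("knob .078",a((411,58)),b4((590,424))),("jar .056",a((112,158)),b4((616,268))),("tube .100",a((292,170)),b4((421,265))),("ring .007",a((470,362)),b4((250,481)))]:
    print(n,*tri(S,p,D,q),[plane(s,*u,float(n.split()[1]))[:2] for s,u in((S,p),(D,q))])
show("comb S handle top",S,[a((712,237)),a((578,206))],.012)
show("comb D handle top",D,[b((161,374)),b((262,310))],.012)
show("comb S head top corners",S,[a(p) for p in[(472,200),(480,182),(580,201),(572,218)]],.010)
show("comb D head",D,[b(p) for p in[(347,283),(326,266),(250,303),(270,322)]],.010)
show("scoop handle S",S,[a((317,98)),a((240,112)),a((172,60)),a((220,24)),a((285,65))],.028)
```

```text
crate S [[0.3913, -0.2053], [0.6486, -0.2203], [0.3814, -0.3917]] edges [0.2577 0.3174 0.1866]
  ang01 -3.329896547748779
crate D [[0.3885, -0.2022], [0.6432, -0.2218], [0.6355, -0.406], [0.3774, -0.393]] edges [0.2555 0.1844 0.2584 0.1912]
  centre [ 0.5112 -0.3058]  mid02 [ 0.512  -0.3041] [ 0.5103 -0.3074]
  ang01 -4.4080661963247385
tray S [[0.4192, 0.2013], [0.6539, 0.2379], [0.6291, 0.3845], [0.3969, 0.3474]] edges [0.2375 0.1487 0.2352 0.1478]
  centre [0.5248 0.2928]  mid02 [0.5242 0.2929] [0.5254 0.2927]
  ang01 8.864994914810506
tray D [[0.4152, 0.2012], [0.6521, 0.2383], [0.6289, 0.3847], [0.3946, 0.3497]] edges [0.2398 0.1482 0.2369 0.15  ]
  centre [0.5227 0.2935]  mid02 [0.522 0.293] [0.5233 0.294 ]
  ang01 8.908421244805275
knob .078 [0.5564 0.0723 0.0785] 0.0002331537942219921 [array([0.5562, 0.0728]), array([0.5559, 0.0716])]
jar .056 [ 0.4368 -0.0857  0.0557] 0.00041046954683828245 [array([ 0.4373, -0.0861]), array([ 0.4369, -0.0854])]
tube .100 [ 0.5616 -0.0859  0.1   ] 0.0030585276306406696 [array([ 0.5634, -0.0869]), array([ 0.5597, -0.0871])]
ring .007 [ 0.6772 
[... 209 characters left out ...]
dle top [[0.7586, 0.0863], [0.676, 0.0676]] edges [0.0847 0.0847]
  ang01 -167.25663033637116
comb S head top corners [[0.6184, 0.0429], [0.615, 0.0616], [0.6766, 0.0772], [0.6787, 0.0594]] edges [0.0191 0.0635 0.018  0.0625]
  centre [0.6471 0.0603]  mid02 [0.6475 0.06  ] [0.6468 0.0605]
  ang01 100.18545381170235
comb D head [[0.6148, 0.0743], [0.6161, 0.0489], [0.6775, 0.0536], [0.677, 0.0797]] edges [0.0254 0.0616 0.0261 0.0624]
  centre [0.6464 0.0641]  mid02 [0.6462 0.064 ] [0.6466 0.0643]
  ang01 -87.20687820875385
scoop handle S [[0.4935, 0.0643], [0.4583, 0.0247], [0.387, 0.0507], [0.391, 0.105], [0.456, 0.0858]] edges [0.053  0.0758 0.0545 0.0677 0.0433]
  ang01 -131.64456864827144
```

Everything agrees with the given sizes. The crate centre is (0.512,-0.306) with yaw about -3.8°, and the tray centre is (0.523,0.293) with yaw about 8.9°. The knob, jar and tube tops came out at 78.5, 55.7 and 100 mm. The knob could be confused with the jar and tube tops (scene 267,282 and 327,287), but it sits on the white dome at (367,250). Next I'll add a helper that expresses target poses in the tool frame.

```bash
cat > to.py <<'E'
import sys
from h import *
from scipy.spatial.transform import Rotation as Ro
np.set_printoptions(precision=4,suppress=True)
o=ctrl.get_obs(); R=Ro.from_euler("xyz",o["orientation"],degrees=True)
print("t",round(o["clock"],2),"pos",o["tool_pos"],"rpy",o["orientation"],"F",o["force"],"open",round(o["opening"],4))
if len(sys.argv)>1:
    x,y,z,w=map(float,sys.argv[1:5]); T=Ro.from_euler("xyz",[180,0,w],degrees=True)
    d=R.inv().apply(np.array([x,y,z])-o["tool_pos"]); r=(R.inv()*T).as_rotvec()
    print("shift",d,"turn",r,"rows~",max(np.linalg.norm(d)/.0625,np.linalg.norm(r)/.1868))
E
python3 to.py 0.556 0.072 0.2 176.3; python3 to.py 0.30 -0.40 0.25 176.3
```

```text
t 0.45 pos [ 0.1622 -0.6551  0.2435] rpy [ 179.989    -0.0023 -166.0869] F [-0.3662 -0.4761  0.5106] open 0.0878
shift [-0.557   0.6111  0.0436] turn [ 0.0002 -0.0001  0.3074] rows~ 13.248678924881716
t 0.45 pos [ 0.1622 -0.6551  0.2435] rpy [ 179.989    -0.0023 -166.0869] F [-0.3662 -0.4761  0.5106] open 0.0878
shift [-0.1951  0.2145 -0.0065] turn [ 0.0002 -0.0001  0.3074] rows~ 4.640321296028358
```

```bash
python3 -m handwheel '[[-0.04,0.044,0,0,0,0.05],[-0.08,0.088,0,0,0,0.1],[-0.12,0.131,0,0,0,0.15],[-0.16,0.175,0,0,0,0.2],[-0.2,0.219,0,0,0,0.25],[-0.24,0.263,0,0,0,0.307],[-0.28,0.306,0,0,0,0.307],[-0.32,0.35,0,0,0,0.307]]' -1; python3 to.py 0.556 0.072 0.16 176.3
```

```text
clock: 1.45
tool_pos: [0.3895, -0.2368, 0.2441]
orientation: [-180.0, 0.1, 176.3]
force: [1.7, -0.4, -0.8]
opening: 0.0879
t 1.45 pos [ 0.3895 -0.2368  0.2441] rpy [-179.9892    0.0804  176.3228] F [ 1.6607 -0.3569 -0.7843] open 0.0879
shift [-0.1463  0.3189  0.0842] turn [-0.0002  0.0014  0.0004] rows~ 5.772534320226808
```

```bash
python3 -m handwheel '[[-0.024,0.053,0.014,0,0,0],[-0.049,0.106,0.028,0,0,0],[-0.073,0.159,0.042,0,0,0],[-0.098,0.213,0.056,0,0,0],[-0.122,0.266,0.07,0,0,0],[-0.1463,0.3189,0.084,0,0,0],[-0.1463,0.3189,0.084,0,0,0]]' -1; python3 to.py 0.556 0.072 0.073 176.3
python3 - <<'E'
from h import *
for n in("wrist","side"):
    s=ctrl.snapshot(n); print(n,proj(s,[.556,.072,.078])); cv2.imwrite(f"pics/e_{n}.png",s["img"])
E
```

```text
clock: 2.33
tool_pos: [0.5562, 0.0733, 0.158]
orientation: [-179.9, -0.1, 176.5]
force: [-1.1, 0.3, 0.3]
opening: 0.0877
t 2.33 pos [0.5562 0.0733 0.158 ] rpy [-179.9499   -0.0782  176.5134] F [-1.0542  0.2751  0.2654] open 0.0877
shift [ 0.     -0.0012  0.085 ] turn [-0.0009 -0.0014  0.0037] rows~ 1.3601832294649456
wrist [316.69468342 257.08555054]
side [257.17040065 225.73205868]
```

View pics/e_wrist.png

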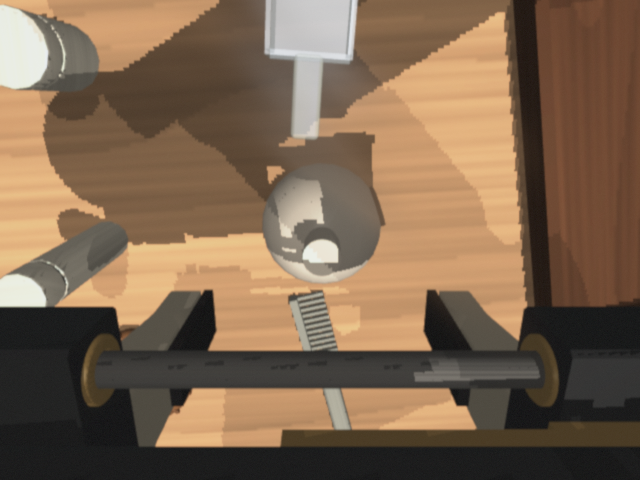

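View pics/e_side.png

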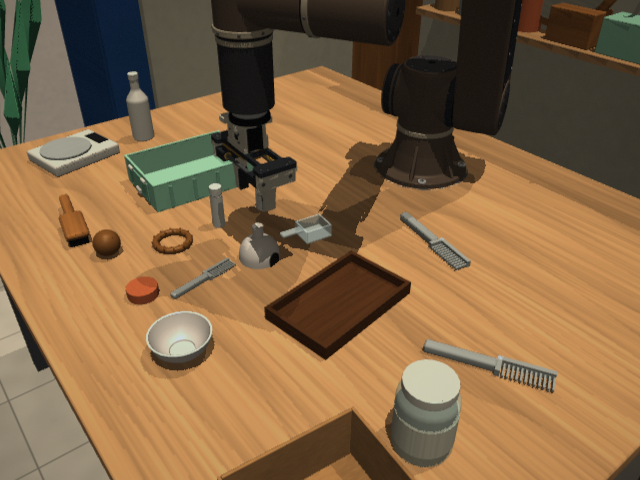

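The wrist picture shows the knob top at about (321,252), against a predicted (317,257), so it agrees within about 2 mm. The side view has the knob at (257,226), as predicted. Going down and gripping.

```bash
python3 -m handwheel '[[0.001,0,0.02,0,0,0],[0.001,0,0.045,0,0,0],[0.001,0,0.065,0,0,0],[0.001,0,0.08,0,0,0],[0.001,0,0.086,0,0,0],[0.001,0,0.086,0,0,0]]' -1 && python3 -m handwheel '[[0,0,0,0,0,0],[0,0,0,0,0,0],[0,0,0,0,0,0],[0,0,0,0,0,0],[0,0,0,0,0,0],[0,0,0,0,0,0]]' 1
```

```text
clock: 3.18
tool_pos: [0.5542, 0.0701, 0.0737]
orientation: [-180.0, 0.0, 176.3]
force: [0.4, 0.2, 1.1]
opening: 0.0876
clock: 3.92
tool_pos: [0.5541, 0.0704, 0.0735]
orientation: [-180.0, -0.0, 176.3]
force: [-0.5, 0.7, 0.3]
opening: 0.033
```

```bash
python3 -m handwheel '[[0,0,0,0,0,0],[0,0,0,0,0,0],[0,0,0,0,0,0],[0,0,0,0,0,0]]' 1;  python3 -m handwheel '[[0,0,-0.005,0,0,0],[0,0,-0.015,0,0,0],[0,0,-0.03,0,0,0],[0,0,-0.05,0,0,0],[0,0,-0.07,0,0,0],[0,0,-0.09,0,0,0],[0,0,-0.105,0,0,0],[0,0,-0.11,0,0,0]]'
python3 - <<'E'
from h import *
s=ctrl.snapshot("side"); cv2.imwrite("pics/f.png",cv2.resize(s["img"][100:300,150:350],None,fx=3,fy=3))
E
python3 to.py 0.555 0.072 0.2 176.3
```

```text
clock: 4.42
tool_pos: [0.5543, 0.0705, 0.0736]
orientation: [180.0, 0.0, 176.3]
force: [1.8, 1.8, -0.0]
opening: 0.0205
clock: 5.42
tool_pos: [0.5546, 0.0705, 0.185]
orientation: [179.9, 0.1, 176.3]
force: [-0.1, 0.7, -3.6]
opening: 0.0205
t 5.47 pos [0.5545 0.0705 0.1849] rpy [179.9519   0.0852 176.322 ] F [ 0.6205  0.1523 -2.3934] open 0.0202
shift [-0.0004  0.0015 -0.0151] turn [0.0008 0.0015 0.0004] rows~ 0.24304109526967463
```

View pics/f.png

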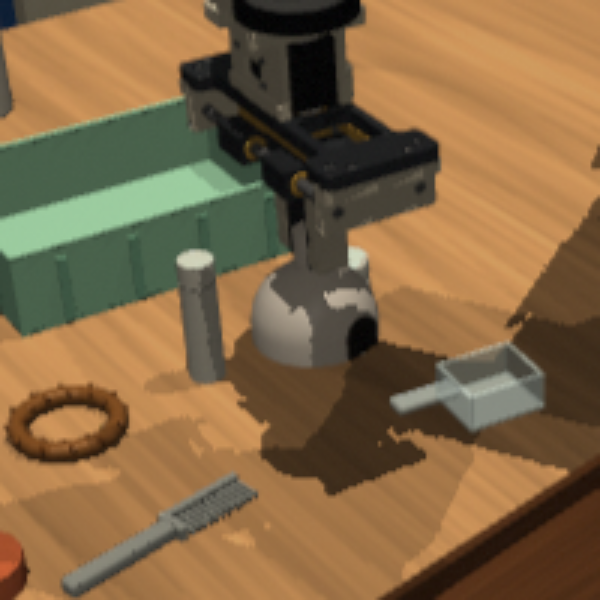

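The dome is held level and clear of the table. I'll carry it over the tube and jar to crate (-0.072, 0).

```bash
python3 to.py 0.440 -0.301 0.23 176.2
```

```text
t 5.47 pos [0.5545 0.0705 0.1849] rpy [179.9519   0.0852 176.322 ] F [ 0.6205  0.1523 -2.3934] open 0.0202
shift [ 0.0904 -0.3781 -0.0456] turn [0.0008 0.0015 0.0021] rows~ 6.26216602883163
```

```bash
python3 -m handwheel '[[0.002,-0.01,-0.02,0,0,0],[0.009,-0.04,-0.04,0,0,0],[0.02,-0.085,-0.045,0,0,0],[0.033,-0.135,-0.045,0,0,0],[0.045,-0.185,-0.045,0,0,0],[0.057,-0.235,-0.045,0,0,0],[0.068,-0.28,-0.045,0,0,0],[0.078,-0.32,-0.045,0,0,0]]'; python3 -m handwheel '[[0.006,-0.025,0,0,0,0],[0.01,-0.045,0,0,0,0],[0.0125,-0.055,0,0,0,0],[0.0125,-0.058,0,0,0,0],[0.0125,-0.058,0,0,0,0],[0.0125,-0.058,0,0,0,0]]'; python3 to.py 0.440 -0.301 0.095 176.2
python3 - <<'E'
from h import *
for n in("scene",):
    s=ctrl.snapshot(n); cv2.imwrite(f"pics/g_{n}.png",s["img"])
E
```

```text
clock: 6.48
tool_pos: [0.4547, -0.2453, 0.2279]
orientation: [180.0, -0.1, 176.3]
force: [0.7, -0.3, -3.0]
opening: 0.0207
clock: 7.22
tool_pos: [0.4399, -0.3005, 0.2285]
orientation: [180.0, 0.0, 176.4]
force: [0.9, -0.7, -3.4]
opening: 0.0204
t 7.22 pos [ 0.4399 -0.3005  0.2285] rpy [179.9937   0.0041 176.3638] F [ 0.886  -0.7137 -3.438 ] open 0.0204
shift [-0.0001 -0.0005  0.1335] turn [0.0001 0.0001 0.0029] rows~ 2.136713363941223
```

View pics/g_scene.png

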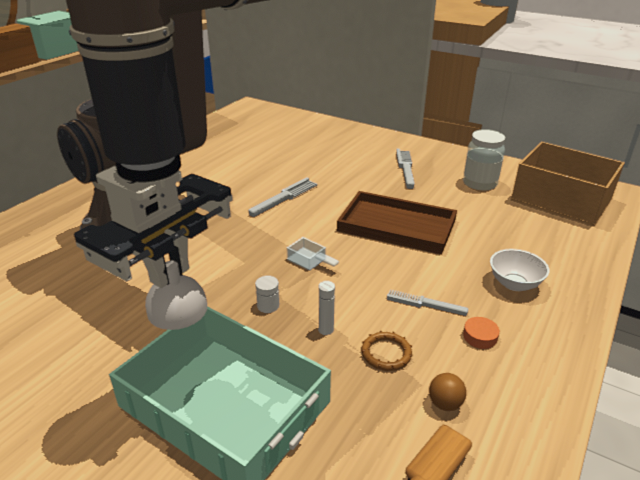

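The dome hangs above the robot-side half of the crate, at (177,302). Lowering it.

```bash
python3 -m handwheel '[[0,0,0.02,0,0,0],[0,0,0.05,0,0,0],[0,0,0.08,0,0,0],[0,0,0.105,0,0,0],[0,0,0.125,0,0,0],[0,0,0.137,0,0,0],[0,0,0.141,0,0,0],[0,0,0.142,0,0,0]]'; python3 -m handwheel '[[0,0,0.0015,0,0,0],[0,0,0.003,0,0,0],[0,0,0.0045,0,0,0],[0,0,0.0055,0,0,0],[0,0,0.0065,0,0,0],[0,0,0.0075,0,0,0]]'
```

```text
clock: 8.28
tool_pos: [0.44, -0.3011, 0.0869]
orientation: [-180.0, 0.0, 176.3]
force: [0.2, -0.7, -3.1]
opening: 0.0208
clock: 9.02
tool_pos: [0.4397, -0.301, 0.079]
orientation: [-180.0, 0.0, 176.3]
force: [-0.5, -0.0, -3.3]
opening: 0.0204
```

```bash
python3 -m handwheel '[[0,0,0.0005,0,0,0],[0,0,0.001,0,0,0],[0,0,0.001,0,0,0]]'; python3 -m handwheel '[[0,0,0,0,0,0],[0,0,0,0,0,0],[0,0,0,0,0,0],[0,0,0,0,0,0],[0,0,0,0,0,0],[0,0,0,0,0,0]]' 0
```

```text
clock: 9.4
tool_pos: [0.4396, -0.301, 0.0785]
orientation: [-180.0, 0.0, 176.3]
force: [-2.4, 2.8, 4.3]
opening: 0.0209
clock: 10.15
tool_pos: [0.4396, -0.301, 0.078]
orientation: [180.0, -0.0, 176.3]
force: [-0.8, 0.0, -0.1]
opening: 0.0437
```

The dome touched down gently (about 7 N) and is released. Lifting, then on to the ring with the gripper at 44 mm.

```bash
python3 -m handwheel '[[0,0,-0.02,0,0,0],[0,0,-0.06,0,0,0],[0,0,-0.11,0,0,0],[0,0,-0.15,0,0,0],[0,0,-0.15,0,0,0]]' 0
python3 - <<'E'
from h import *
s=ctrl.snapshot("scene"); cv2.imwrite("pics/i_scene.png",s["img"][200:480,80:480])
E
python3 to.py 0.679 -0.048 0.14 176.2
```

```text
clock: 10.78
tool_pos: [0.4413, -0.3017, 0.2317]
orientation: [-179.9, 0.4, 176.3]
force: [-0.3, -0.3, -1.2]
opening: 0.0438
t 10.82 pos [ 0.4402 -0.3011  0.2295] rpy [-179.9741    0.186   176.3181] F [ 0.0106 -1.0567  0.0091] open 0.0439
shift [-0.2217  0.268   0.09  ] turn [-0.0004  0.0032  0.0021] rows~ 5.748723049070295
```

View pics/i_scene.png

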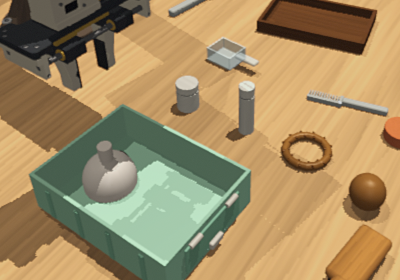

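The dome stands upright in the crate, at crop pixel (110,170). Moving over the ring.

```bash
python3 -m handwheel '[[-0.035,0.042,0.012,0,0,0],[-0.071,0.086,0.028,0,0,0],[-0.108,0.13,0.044,0,0,0],[-0.145,0.175,0.06,0,0,0],[-0.18,0.218,0.074,0,0,0],[-0.2217,0.268,0.09,0,0,0],[-0.2217,0.268,0.09,0,0,0],[-0.2217,0.268,0.09,0,0,0]]' 0
python3 - <<'E'
from h import *
s=ctrl.snapshot("wrist"); print(proj(s,[.679,-.048,.012]),proj(s,[.6765,-.084,.012])); cv2.imwrite("pics/j.png",s["img"])
E
python3 to.py 0.679 -0.048 0.021 176.2
```

```text
clock: 11.82
tool_pos: [0.6772, -0.0475, 0.136]
orientation: [-180.0, -0.2, 176.4]
force: [0.0, -0.6, 0.3]
opening: 0.0438
[318.55980951 236.80855364] [264.07829901 236.50790086]
t 11.88 pos [ 0.6771 -0.0481  0.1369] rpy [-179.9723   -0.1216  176.3184] F [-0.2142 -0.4915 -0.0832] open 0.0438
shift [-0.0021  0.0003  0.1159] turn [-0.0005 -0.0021  0.0021] rows~ 1.8545959799635883
```

View pics/j.png

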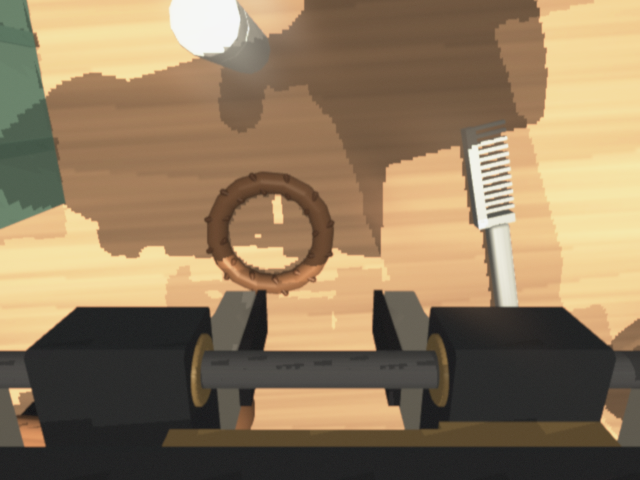

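The wrist picture shows the ring centred at (269,232), 3–4 mm from the prediction. That is within the 44 mm opening, so I'll use the mean of the views.

```bash
python3 -m handwheel '[[0,0.001,0.03,0,0,0],[0,0.001,0.06,0,0,0],[0,0.001,0.09,0,0,0],[0,0.001,0.107,0,0,0],[0,0.001,0.114,0,0,0],[0,0.001,0.116,0,0,0],[0,0.001,0.116,0,0,0]]' 0; python3 -m handwheel '[[0,0,0,0,0,0],[0,0,0,0,0,0],[0,0,0,0,0,0],[0,0,0,0,0,0],[0,0,0,0,0,0],[0,0,0,0,0,0]]' 1
```

```text
clock: 12.75
tool_pos: [0.6787, -0.0468, 0.023]
orientation: [180.0, 0.1, 176.3]
force: [0.1, -0.1, 0.3]
opening: 0.0439
clock: 13.5
tool_pos: [0.6782, -0.0467, 0.0222]
orientation: [180.0, 0.0, 176.3]
force: [-0.2, 0.1, 3.1]
opening: 0.0139
```

```bash
python3 -m handwheel '[[0,0,-0.01,0,0,0],[0,0,-0.035,0,0,0],[0,0,-0.07,0,0,0],[0,0,-0.105,0,0,0],[0,0,-0.135,0,0,0],[0,0,-0.145,0,0,0],[0,0,-0.145,0,0,0]]'
python3 - <<'E'
from h import *
s=ctrl.snapshot("scene"); cv2.imwrite("pics/k.png",cv2.resize(s["img"][150:400,200:480],None,fx=2,fy=2))
E
python3 to.py 0.587 -0.310 0.165 176.2
```

```text
clock: 14.38
tool_pos: [0.6782, -0.0467, 0.1675]
orientation: [180.0, 0.1, 176.3]
force: [-0.1, 0.2, -1.3]
opening: 0.0141
t 14.43 pos [ 0.6776 -0.0468  0.1664] rpy [179.9895  -0.0497 176.3059] F [-0.1722  0.6294 -0.9331] open 0.0139
shift [ 0.0735 -0.2685  0.0014] turn [ 0.0002 -0.0009  0.0018] rows~ 4.454310167226676
```

View pics/k.png

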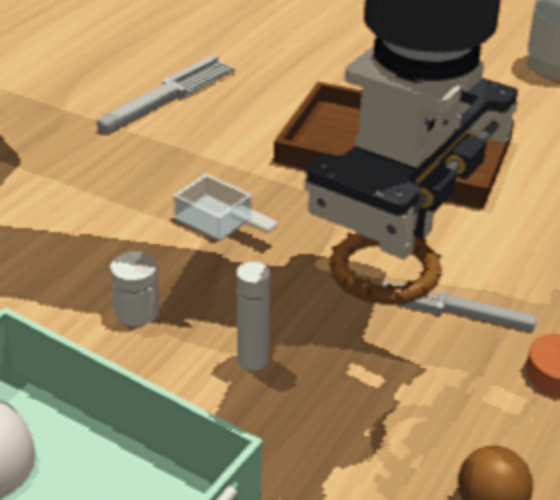

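The ring is held flat, in the crop around (385,265). Carrying it to the crate.

```bash
python3 -m handwheel '[[0.006,-0.02,0,0,0,0],[0.017,-0.06,0,0,0,0],[0.03,-0.11,0,0,0,0],[0.044,-0.16,0,0,0,0],[0.058,-0.21,0,0,0,0],[0.068,-0.25,0,0,0,0],[0.0735,-0.2685,0,0,0,0],[0.0735,-0.2685,0,0,0,0]]'; python3 -m handwheel '[[0,0,0.02,0,0,0],[0,0,0.05,0,0,0],[0,0,0.08,0,0,0],[0,0,0.11,0,0,0],[0,0,0.125,0,0,0],[0,0,0.13,0,0,0],[0,0,0.13,0,0,0]]'; python3 to.py  0.587 -0.310 0.0285 176.2
python3 - <<'E'
from h import *
s=ctrl.snapshot("scene"); cv2.imwrite("pics/l.png",cv2.resize(s["img"][220:480,80:380],None,fx=2,fy=2))
E
```

```text
clock: 15.42
tool_pos: [0.5863, -0.3114, 0.166]
orientation: [180.0, -0.1, 176.2]
force: [1.3, 0.1, -0.4]
opening: 0.0139
clock: 16.3
tool_pos: [0.588, -0.3099, 0.0375]
orientation: [-180.0, 0.0, 176.3]
force: [1.2, 0.4, -0.4]
opening: 0.014
t 16.3 pos [ 0.588  -0.3099  0.0375] rpy [-179.9883    0.0266  176.3487] F [ 1.2451  0.3883 -0.3945] open 0.014
shift [ 0.001  -0.0002  0.009 ] turn [-0.0002  0.0005  0.0026] rows~ 0.1451138790832596
```

View pics/l.png

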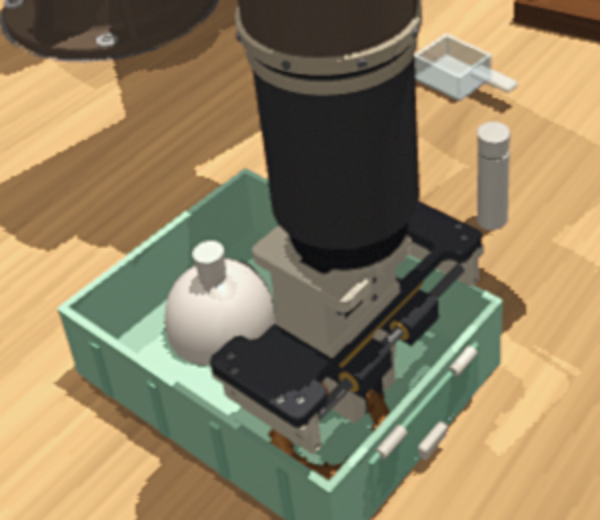

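```bash
python3 -m handwheel '[[0,0,0.003,0,0,0],[0,0,0.006,0,0,0],[0,0,0.008,0,0,0],[0,0,0.009,0,0,0]]'; python3 -m handwheel '[[0,0,0,0,0,0],[0,0,0,0,0,0],[0,0,0,0,0,0],[0,0,0,0,0,0]]' 0;  python3 -m handwheel '[[0,0,-0.01,0,0,0],[0,0,-0.04,0,0,0],[0,0,-0.08,0,0,0],[0,0,-0.13,0,0,0],[0,0,-0.15,0,0,0],[0,0,-0.15,0,0,0]]' 0
python3 - <<'E'
from h import *
for n in("scene","side"):
    s=ctrl.snapshot(n); cv2.imwrite(f"pics/m_{n}.png",s["img"])
E
python3 to.py 0.437 -0.0855 0.13 176.2
```

```text
clock: 16.85
tool_pos: [0.5875, -0.31, 0.0279]
orientation: [180.0, -0.0, 176.3]
force: [-0.2, -0.6, -0.4]
opening: 0.0139
clock: 17.35
tool_pos: [0.5876, -0.31, 0.0282]
orientation: [-180.0, 0.0, 176.3]
force: [0.5, -0.7, 0.3]
opening: 0.0428
clock: 18.1
tool_pos: [0.5886, -0.3104, 0.1812]
orientation: [-179.9, 0.3, 176.3]
force: [-0.1, -0.3, 0.2]
opening: 0.0439
t 18.2 pos [ 0.5872 -0.3098  0.178 ] rpy [179.9811   0.0035 176.3119] F [-0.8402  0.6987 -0.7813] open 0.0438
shift [0.1644 0.2142 0.0481] turn [0.0003 0.0001 0.002 ] rows~ 4.387454842270701
```

View pics/m_side.png

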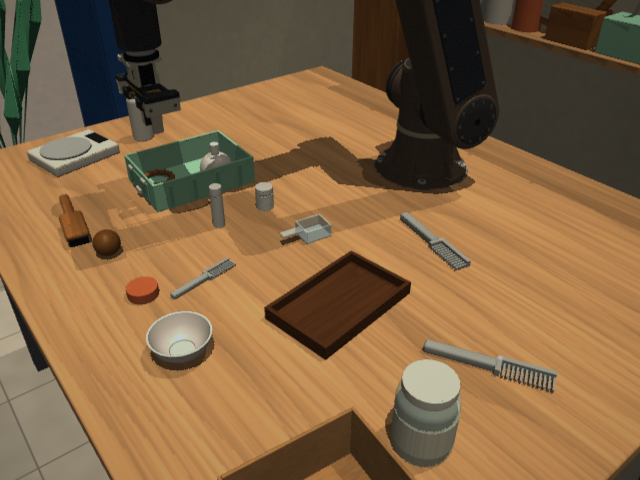

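The ring lies in the crate, at side pixel (158,176), beside the dome at (213,160). Next, the jar, with the jaw along y and the gripper at 62 mm.

```bash
python3 -m handwheel '[[0.035,0.045,0.01,0,0,0],[0.07,0.091,0.02,0,0,0],[0.105,0.137,0.03,0,0,0],[0.14,0.182,0.042,0,0,0],[0.1644,0.2142,0.048,0,0,0],[0.1644,0.2142,0.048,0,0,0],[0.1644,0.2142,0.048,0,0,0]]' -0.4
python3 - <<'E'
from h import *
s=ctrl.snapshot("wrist"); print(proj(s,[.437,-.0855,.056])); cv2.imwrite("pics/n.png",s["img"])
E
python3 to.py 0.437 -0.0855 0.042 176.2
```

```text
clock: 19.08
tool_pos: [0.4374, -0.0857, 0.1298]
orientation: [-180.0, -0.0, 176.4]
force: [1.3, 0.9, 0.2]
opening: 0.0616
[319.27733586 260.52923095]
t 19.12 pos [ 0.4376 -0.086   0.1299] rpy [-179.9824   -0.0208  176.3238] F [ 0.4994 -0.1229 -0.8458] open 0.061
shift [0.0006 0.0005 0.0879] turn [-0.0003 -0.0004  0.0022] rows~ 1.4056890800217068
```

View pics/n.png

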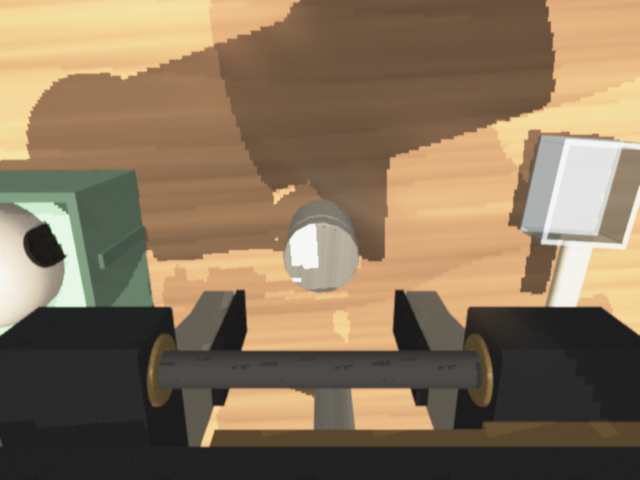

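The jar top is at (321,257), against a predicted (319,260). That is good; going down.

```bash
python3 -m handwheel '[[0.0015,0.0005,0.02,0,0,0],[0.0015,0.0005,0.045,0,0,0],[0.0015,0.0005,0.07,0,0,0],[0.0015,0.0005,0.083,0,0,0],[0.0015,0.0005,0.088,0,0,0],[0.0015,0.0005,0.088,0,0,0]]' -0.4; python3 -m handwheel '[[0,0,0,0,0,0],[0,0,0,0,0,0],[0,0,0,0,0,0],[0,0,0,0,0,0],[0,0,0,0,0,0]]' 1; python3 -m handwheel '[[0,0,-0.01,0,0,0],[0,0,-0.035,0,0,0],[0,0,-0.07,0,0,0],[0,0,-0.105,0,0,0],[0,0,-0.135,0,0,0],[0,0,-0.15,0,0,0],[0,0,-0.15,0,0,0]]'
python3 - <<'E'
from h import *
s=ctrl.snapshot("side"); cv2.imwrite("pics/o.png",cv2.resize(s["img"][60:260,120:340],None,fx=2.5,fy=2.5))
E
python3 to.py 0.524 -0.277 0.17 176.2
```

```text
clock: 19.88
tool_pos: [0.4361, -0.0853, 0.0421]
orientation: [-180.0, -0.0, 176.3]
force: [0.3, 0.7, 0.1]
opening: 0.0613
clock: 20.5
tool_pos: [0.4361, -0.085, 0.0425]
orientation: [180.0, 0.0, 176.3]
force: [-1.7, 1.7, 6.8]
opening: 0.0417
clock: 21.38
tool_pos: [0.4362, -0.085, 0.1934]
orientation: [180.0, 0.2, 176.3]
force: [-0.2, -0.4, -1.3]
opening: 0.0411
t 21.43 pos [ 0.4356 -0.0851  0.1923] rpy [179.9646   0.0478 176.309 ] F [-0.3508 -0.8129 -1.3399] open 0.0418
shift [-0.1006 -0.1859  0.0223] turn [0.0006 0.0008 0.0019] rows~ 3.4001115441539618
```

View pics/o.png

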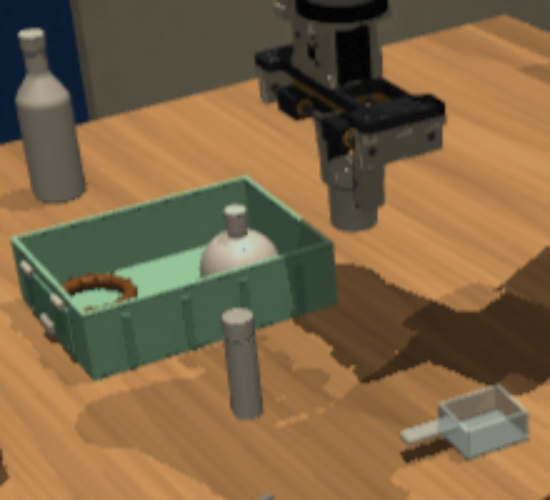

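```bash
python3 -m handwheel '[[-0.012,-0.02,0,0,0,0],[-0.03,-0.055,0,0,0,0],[-0.052,-0.098,0,0,0,0],[-0.075,-0.14,0.01,0,0,0],[-0.093,-0.172,0.018,0,0,0],[-0.1006,-0.1859,0.022,0,0,0],[-0.1006,-0.1859,0.022,0,0,0]]';  python3 -m handwheel '[[0,0,0.02,0,0,0],[0,0,0.05,0,0,0],[0,0,0.08,0,0,0],[0,0,0.1,0,0,0],[0,0,0.112,0,0,0],[0,0,0.116,0,0,0],[0,0,0.116,0,0,0]]'; python3 to.py 0.524 -0.277 0.0478 176.2
python3 - <<'E'
from h import *
s=ctrl.snapshot("scene"); cv2.imwrite("pics/p.png",cv2.resize(s["img"][220:480,80:380],None,fx=2,fy=2))
E
```

```text
clock: 22.3
tool_pos: [0.5235, -0.2775, 0.1683]
orientation: [180.0, -0.2, 176.2]
force: [-0.5, 1.0, -1.4]
opening: 0.0414
clock: 23.18
tool_pos: [0.5245, -0.2769, 0.0546]
orientation: [-180.0, 0.0, 176.3]
force: [0.0, -0.1, -1.0]
opening: 0.0413
t 23.18 pos [ 0.5245 -0.2769  0.0546] rpy [-179.993     0.0341  176.3456] F [ 0.0166 -0.1246 -0.9746] open 0.0413
shift [ 0.0005 -0.0002  0.0068] turn [-0.0001  0.0006  0.0025] rows~ 0.10863070752431082
```

View pics/p.png

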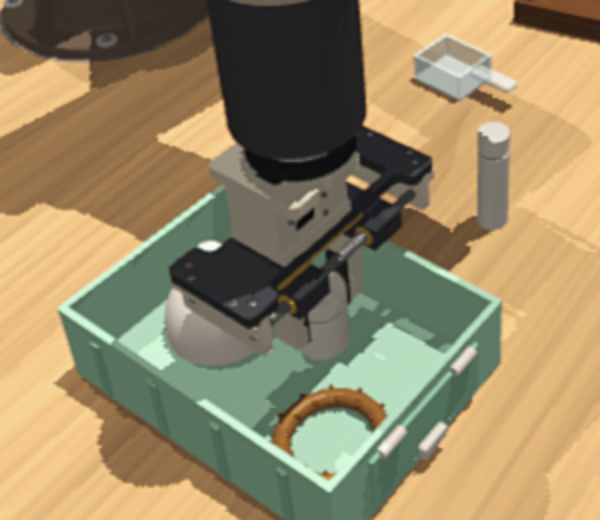

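```bash
python3 -m handwheel '[[0,0,0.002,0,0,0],[0,0,0.004,0,0,0],[0,0,0.0055,0,0,0],[0,0,0.0068,0,0,0],[0,0,0.0072,0,0,0]]'; python3 -m handwheel '[[0,0,0,0,0,0],[0,0,0,0,0,0],[0,0,0,0,0,0],[0,0,0,0,0,0]]' -0.27;  python3 -m handwheel '[[0,0,-0.01,0,0,0],[0,0,-0.04,0,0,0],[0,0,-0.08,0,0,0],[0,0,-0.13,0,0,0],[0,0,-0.16,0,0,0],[0,0,-0.16,0,0,0]]'
python3 - <<'E'
from h import *
s=ctrl.snapshot("wrist"); cv2.imwrite("pics/q.png",s["img"])
E
python3 to.py 0.5615 -0.0865 0.19 176.2
```

```text
clock: 23.85
tool_pos: [0.5242, -0.2772, 0.0476]
orientation: [-180.0, 0.0, 176.3]
force: [-3.8, 1.5, 8.7]
opening: 0.0417
clock: 24.35
tool_pos: [0.5242, -0.2771, 0.0468]
orientation: [180.0, -0.0, 176.3]
force: [-0.1, 1.2, -0.4]
opening: 0.0558
clock: 25.1
tool_pos: [0.5256, -0.2776, 0.2107]
orientation: [-179.9, 0.4, 176.3]
force: [-1.1, 0.1, -0.4]
opening: 0.0553
t 25.15 pos [ 0.5247 -0.2772  0.2087] rpy [-179.9851    0.1828  176.3201] F [ 0.5893  1.074  -0.6496] open 0.0553
shift [-0.0244  0.1926  0.0187] turn [-0.0003  0.0032  0.0021] rows~ 3.1213220562992534
```

View pics/q.png

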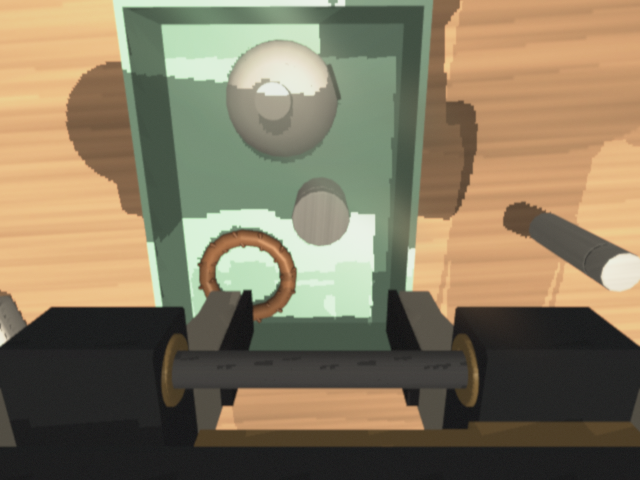

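The wrist view shows the dome upright at (282,100), the jar at (321,212) and the ring flat at (247,275), all separate in the crate. Next, the comb: grip point about (0.704,0.075), tool yaw -168.5°.

```bash
python3 to.py 0.704 0.0745 0.16 -168.5
```

```text
t 25.15 pos [ 0.5247 -0.2772  0.2087] rpy [-179.9851    0.1828  176.3201] F [ 0.5893  1.074  -0.6496] open 0.0553
shift [-0.1562  0.3625  0.0491] turn [-0.0007  0.0031 -0.2649] rows~ 6.363550693355923
```

```bash
python3 -m handwheel '[[-0.024,0.055,0,0,0,-0.04],[-0.048,0.111,0,0,0,-0.08],[-0.072,0.167,0.01,0,0,-0.12],[-0.096,0.223,0.02,0,0,-0.17],[-0.12,0.279,0.03,0,0,-0.22],[-0.142,0.33,0.045,0,0,-0.265],[-0.1562,0.3625,0.049,0,0,-0.265],[-0.1562,0.3625,0.049,0,0,-0.265]]' 0
python3 - <<'E'
from h import *
s=ctrl.snapshot("wrist"); 
c,sn=np.cos(np.radians(-168.5)),np.sin(np.radians(-168.5))
for k in (-.075,-.018,.075): print(k,proj(s,[.6865+k*c,.071+k*sn,.012]))
cv2.imwrite("pics/r.png",s["img"])
E
python3 to.py 0.704 0.0745 0.021 -168.5
```

```text
clock: 26.15
tool_pos: [0.7032, 0.077, 0.1552]
orientation: [-180.0, -0.2, -168.3]
force: [-1.6, -0.1, -1.4]
opening: 0.044
-0.075 [315.47483387 299.9197562 ]
-0.018 [315.42549654 226.55696019]
0.075 [315.3313969   86.63424174]
t 26.2 pos [0.7027 0.0756 0.1558] rpy [-179.9814   -0.1802 -168.4048] F [-0.0794  0.1147 -0.2767] open 0.0439
shift [-0.0014 -0.0013  0.1348] turn [-0.0003 -0.0031  0.0017] rows~ 2.1570816173247582
```

View pics/r.png

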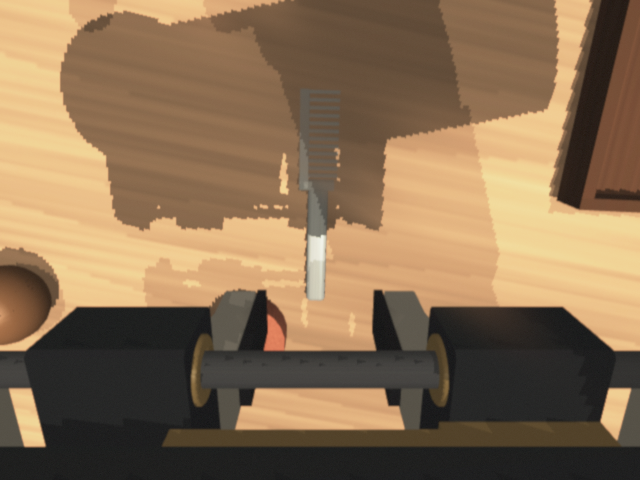

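The comb lies along pixels (317,298)–(320,88), close to the predicted column 315. The red tin is beyond the grip and lower than the gripper body. Going down.

```bash
python3 -m handwheel '[[-0.001,0,0.03,0,0,0],[-0.001,0,0.07,0,0,0],[-0.001,0,0.105,0,0,0],[-0.001,0,0.125,0,0,0],[-0.001,0,0.133,0,0,0],[-0.001,0,0.135,0,0,0],[-0.001,0,0.135,0,0,0]]' 0; python3 -m handwheel '[[0,0,0,0,0,0],[0,0,0,0,0,0],[0,0,0,0,0,0],[0,0,0,0,0,0],[0,0,0,0,0,0]]' 1; python3 -m handwheel '[[0,0,-0.01,0,0,0],[0,0,-0.035,0,0,0],[0,0,-0.07,0,0,0],[0,0,-0.105,0,0,0],[0,0,-0.115,0,0,0],[0,0,-0.12,0,0,0],[0,0,-0.12,0,0,0]]'
python3 - <<'E'
from h import *
s=ctrl.snapshot("side"); cv2.imwrite("pics/s.png",cv2.resize(s["img"][120:320,120:340],None,fx=2.5,fy=2.5))
E
python3 to.py 0.5447 0.2711 0.14 -171.1
```

```text
clock: 27.08
tool_pos: [0.7051, 0.075, 0.0241]
orientation: [180.0, 0.1, -168.5]
force: [0.3, 0.1, -0.2]
opening: 0.0441
clock: 27.7
tool_pos: [0.7044, 0.0749, 0.0231]
orientation: [-180.0, 0.0, -168.5]
force: [-0.0, -0.1, 1.7]
opening: 0.0133
clock: 28.58
tool_pos: [0.7039, 0.0748, 0.1421]
orientation: [180.0, -0.1, -168.5]
force: [0.0, 0.6, -1.8]
opening: 0.0133
t 28.62 pos [0.7037 0.0747 0.1417] rpy [-179.9984   -0.1035 -168.5028] F [ 0.8157  0.4218 -1.2495] open 0.0135
shift [0.1167 0.2241 0.0019] turn [-0.0001 -0.0018  0.0453] rows~ 4.0432781727166285
```

View pics/s.png

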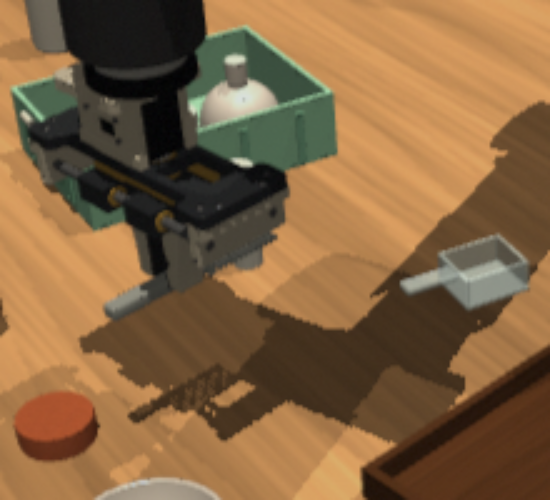

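The comb is held level. Carrying it to the tray.

```bash
python3 -m handwheel '[[0.012,0.022,0,0,0,0.01],[0.032,0.06,0,0,0,0.02],[0.056,0.108,0,0,0,0.03],[0.08,0.155,0,0,0,0.045],[0.1,0.193,0,0,0,0.045],[0.112,0.216,0,0,0,0.045],[0.1167,0.2241,0,0,0,0.045],[0.1167,0.2241,0,0,0,0.045]]'; python3 -m handwheel '[[0,0,0.02,0,0,0],[0,0,0.05,0,0,0],[0,0,0.08,0,0,0],[0,0,0.095,0,0,0],[0,0,0.098,0,0,0],[0,0,0.098,0,0,0]]'; python3 to.py 0.5447 0.2711 0.0316 -171.1
python3 - <<'E'
from h import *
s=ctrl.snapshot("side"); cv2.imwrite("pics/u.png",cv2.resize(s["img"][160:380,220:440],None,fx=2.5,fy=2.5))
E
```

```text
clock: 29.62
tool_pos: [0.5449, 0.2712, 0.1422]
orientation: [-180.0, -0.1, -171.0]
force: [0.8, -0.4, -0.7]
opening: 0.0137
clock: 30.38
tool_pos: [0.5459, 0.2712, 0.0455]
orientation: [180.0, 0.0, -171.1]
force: [-0.1, 0.4, -0.2]
opening: 0.0137
t 30.38 pos [0.5459 0.2712 0.0455] rpy [ 179.9858    0.0433 -171.0839] F [-0.1211  0.3599 -0.2188] open 0.0137
shift [0.0012 0.0001 0.0139] turn [0.0002 0.0008 0.0003] rows~ 0.22286548574248963
```

View pics/u.png

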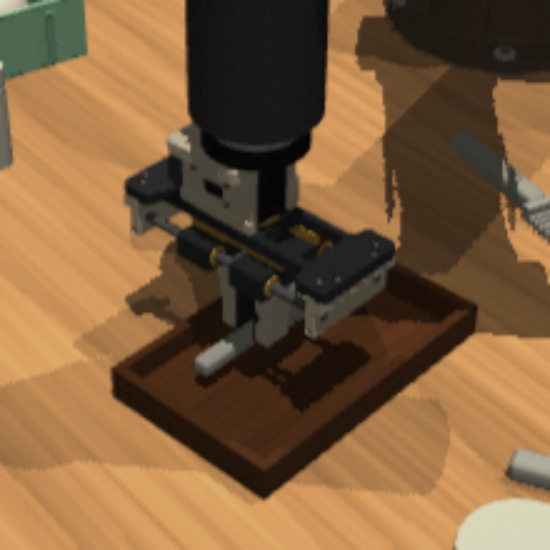

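```bash
python3 -m handwheel '[[0,0,0.004,0,0,0],[0,0,0.008,0,0,0],[0,0,0.011,0,0,0],[0,0,0.013,0,0,0],[0,0,0.014,0,0,0],[0,0,0.014,0,0,0]]'; python3 -m handwheel '[[0,0,0,0,0,0],[0,0,0,0,0,0],[0,0,0,0,0,0],[0,0,0,0,0,0]]' 0.36;  python3 -m handwheel '[[0,0,-0.01,0,0,0],[0,0,-0.04,0,0,0],[0,0,-0.08,0,0,0],[0,0,-0.13,0,0,0],[0,0,-0.16,0,0,0],[0,0,-0.16,0,0,0]]'
python3 - <<'E'
from h import *
s=ctrl.snapshot("wrist"); cv2.imwrite("pics/v.png",s["img"])
E
python3 to.py 0.5615 -0.0865 0.19 180
```

```text
clock: 31.18
tool_pos: [0.5453, 0.2712, 0.031]
orientation: [-180.0, 0.0, -171.1]
force: [-1.0, 0.7, 1.8]
opening: 0.0131
clock: 31.68
tool_pos: [0.5453, 0.2712, 0.0308]
orientation: [180.0, 0.0, -171.1]
force: [0.5, 1.0, 0.4]
opening: 0.0282
clock: 32.42
tool_pos: [0.5466, 0.2721, 0.1949]
orientation: [179.8, 0.3, -171.1]
force: [-0.7, 0.3, 0.1]
opening: 0.0279
t 32.48 pos [0.5457 0.2715 0.1928] rpy [ 179.8883    0.154  -171.0735] F [-1.0315  0.3237 -0.5873] open 0.0282
shift [ 0.0399 -0.3562  0.002 ] turn [0.0022 0.0025 0.1558] rows~ 5.734527666075043
```

View pics/v.png

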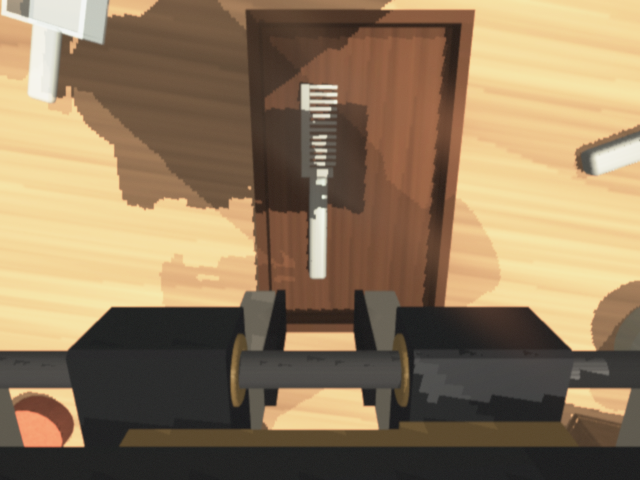

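The comb lies flat in the tray, from (317,278) to (320,85), with free room on the right. Now the tube.

```bash
python3 -m handwheel '[[0.006,-0.055,0,0,0,0.04],[0.013,-0.115,0,0,0,0.08],[0.02,-0.175,0,0,0,0.12],[0.026,-0.235,0,0,0,0.156],[0.033,-0.295,0,0,0,0.156],[0.038,-0.34,0,0,0,0.156],[0.0399,-0.3562,0,0,0,0.156],[0.0399,-0.3562,0,0,0,0.156]]' -0.36
python3 - <<'E'
from h import *
s=ctrl.snapshot("wrist"); print(proj(s,[.5615,-.0865,.1])); cv2.imwrite("pics/w.png",s["img"])
E
python3 to.py 0.5615 -0.0865 0.075 180
```

```text
clock: 33.48
tool_pos: [0.5607, -0.0877, 0.1901]
orientation: [-180.0, -0.1, 179.9]
force: [-0.7, 0.8, -0.2]
opening: 0.0595
[320.98333687 252.56757349]
t 33.52 pos [ 0.5608 -0.0869  0.1902] rpy [179.9986  -0.0633 179.9356] F [ 0.4162  0.6205 -0.06  ] open 0.0594
shift [-0.0008  0.0004  0.1152] turn [ 0.     -0.0011 -0.0011] rows~ 1.8438539328643304
```

View pics/w.png

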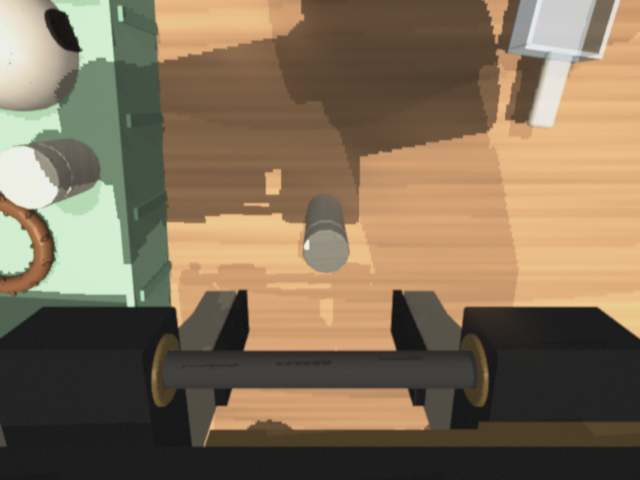

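The tube top is at (326,249), against a predicted (321,253), so I'll shift 1.5 mm. Gripping.

```bash
python3 -m handwheel '[[0.0003,0.002,0.03,0,0,0],[0.0003,0.002,0.06,0,0,0],[0.0003,0.002,0.09,0,0,0],[0.0003,0.002,0.108,0,0,0],[0.0003,0.002,0.115,0,0,0],[0.0003,0.002,0.115,0,0,0]]'; python3 -m handwheel '[[0,0,0,0,0,0],[0,0,0,0,0,0],[0,0,0,0,0,0],[0,0,0,0,0,0],[0,0,0,0,0,0],[0,0,0,0,0,0]]' 1; python3 -m handwheel '[[0,0,-0.01,0,0,0],[0,0,-0.035,0,0,0],[0,0,-0.07,0,0,0],[0,0,-0.1,0,0,0],[0,0,-0.11,0,0,0],[0,0,-0.115,0,0,0],[0,0,-0.115,0,0,0]]'
python3 - <<'E'
from h import *
s=ctrl.snapshot("side"); cv2.imwrite("pics/x.png",cv2.resize(s["img"][60:280,120:340],None,fx=2.5,fy=2.5))
E
python3 to.py 0.4887 0.318 0.19 -171.1
```

```text
clock: 34.28
tool_pos: [0.5609, -0.0841, 0.0758]
orientation: [-180.0, -0.0, -179.9]
force: [0.6, 0.3, 0.7]
opening: 0.0595
clock: 35.02
tool_pos: [0.561, -0.085, 0.0761]
orientation: [-180.0, 0.0, 180.0]
force: [-0.0, -0.3, 3.4]
opening: 0.0275
clock: 35.9
tool_pos: [0.5604, -0.0849, 0.1902]
orientation: [180.0, -0.1, 180.0]
force: [-0.0, 0.6, -1.3]
opening: 0.027
t 35.95 pos [ 0.5603 -0.0849  0.1899] rpy [-179.9982   -0.0926  179.9803] F [-0.0443  0.0741 -1.4645] open 0.0271
shift [ 0.0718  0.4029 -0.    ] turn [ 0.0001 -0.0016 -0.1557] rows~ 6.5476135950197
```

View pics/x.png

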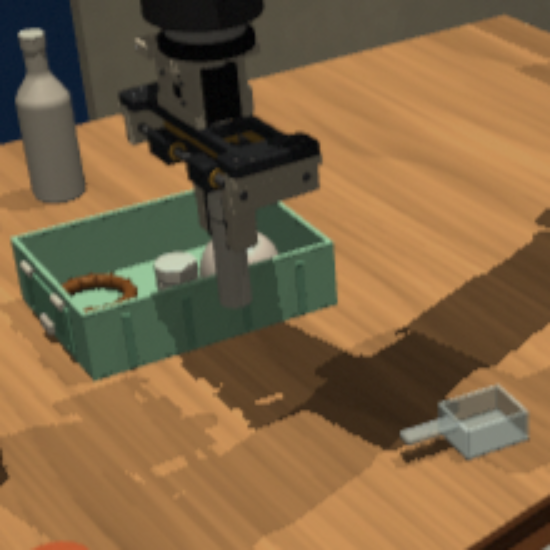

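The tube hangs upright. Carrying it to tray (-0.03, +0.03).

```bash
python3 -m handwheel '[[0.003,0.018,0,0,0,0],[0.01,0.055,0,0,0,0],[0.02,0.11,0,0,0,0],[0.03,0.165,0,0,0,0],[0.04,0.22,0,0,0,0],[0.05,0.275,0,0,0,0],[0.059,0.33,0,0,0,0],[0.067,0.375,0,0,0,0]]'; python3 -m handwheel '[[0.003,0.018,0,0,0,0],[0.0048,0.0279,0,0,0,0],[0.0048,0.0279,0,0,0,0],[0.0048,0.0279,0.03,0,0,0],[0.0048,0.0279,0.06,0,0,0],[0.0048,0.0279,0.08,0,0,0],[0.0048,0.0279,0.09,0,0,0],[0.0048,0.0279,0.09,0,0,0]]'; python3 to.py 0.4887 0.318 0.0845 180
python3 - <<'E'
from h import *
s=ctrl.snapshot("side"); cv2.imwrite("pics/y.png",cv2.resize(s["img"][160:380,220:440],None,fx=2.5,fy=2.5))
E
```

```text
clock: 36.95
tool_pos: [0.4925, 0.2927, 0.1902]
orientation: [-180.0, -0.0, -179.9]
force: [0.1, 0.9, -0.8]
opening: 0.0274
clock: 37.95
tool_pos: [0.4893, 0.3171, 0.1006]
orientation: [-180.0, -0.0, 179.9]
force: [-0.2, -0.6, -0.7]
opening: 0.0277
t 37.95 pos [0.4893 0.3171 0.1006] rpy [-179.9534   -0.0314  179.9357] F [-0.2464 -0.5819 -0.7113] open 0.0277
shift [0.0006 0.0009 0.0161] turn [-0.0008 -0.0005 -0.0011] rows~ 0.2587984867465798
```

View pics/y.png

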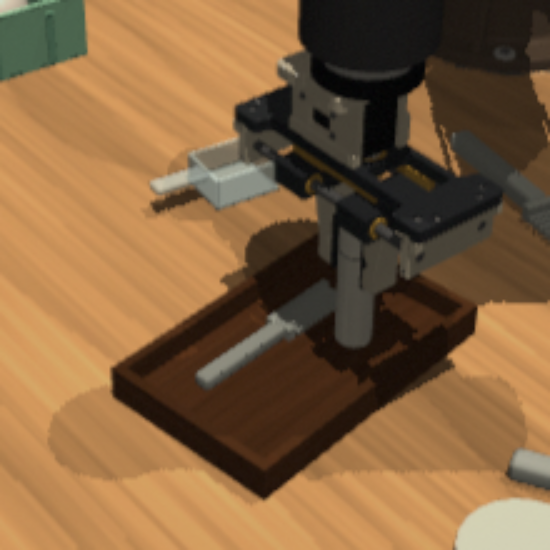

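The tube, bottom at (353,343), is above clear floor beside the comb. Setting it down.

```bash
python3 -m handwheel '[[0,0,0.004,0,0,0],[0,0,0.008,0,0,0],[0,0,0.011,0,0,0],[0,0,0.0135,0,0,0],[0,0,0.0155,0,0,0],[0,0,0.0165,0,0,0],[0,0,0.017,0,0,0],[0,0,0.017,0,0,0]]'; python3 -m handwheel '[[0,0,0,0,0,0],[0,0,0,0,0,0],[0,0,0,0,0,0],[0,0,0,0,0,0],[0,0,0,0,0,0]]' -0.36;  python3 -m handwheel '[[0,0,-0.01,0,0,0],[0,0,-0.04,0,0,0],[0,0,-0.08,0,0,0],[0,0,-0.13,0,0,0],[0,0,-0.16,0,0,0],[0,0,-0.16,0,0,0]]'
python3 - <<'E'
from h import *
np.set_printoptions(precision=4,suppress=True)
S=ctrl.snapshot("scene");D=ctrl.snapshot("side")
for n,s in (("S",S),("D",D)): cv2.imwrite(f"pics/z{n}.png",s["img"])
E
```

```text
clock: 39.0
tool_pos: [0.4892, 0.318, 0.0841]
orientation: [180.0, 0.0, 180.0]
force: [-0.4, -0.4, 2.0]
opening: 0.0276
clock: 39.62
tool_pos: [0.4891, 0.318, 0.0838]
orientation: [180.0, 0.0, 180.0]
force: [-0.6, 0.5, -0.8]
opening: 0.0594
clock: 40.38
tool_pos: [0.4902, 0.3189, 0.2477]
orientation: [179.7, 0.2, -180.0]
force: [-0.3, 0.4, -0.2]
opening: 0.0597
```

View pics/zS.png

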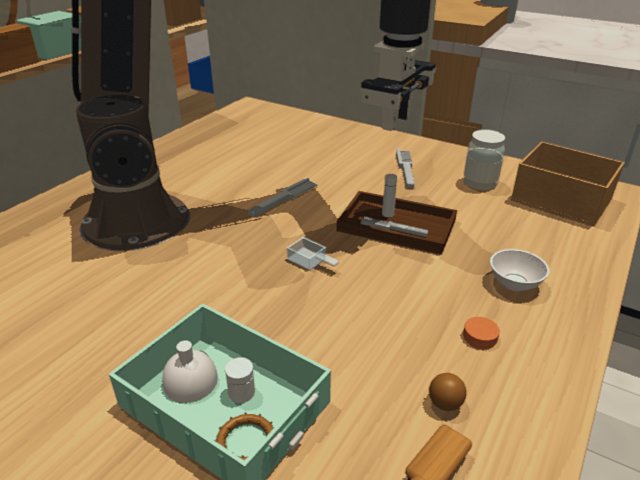

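View pics/zD.png

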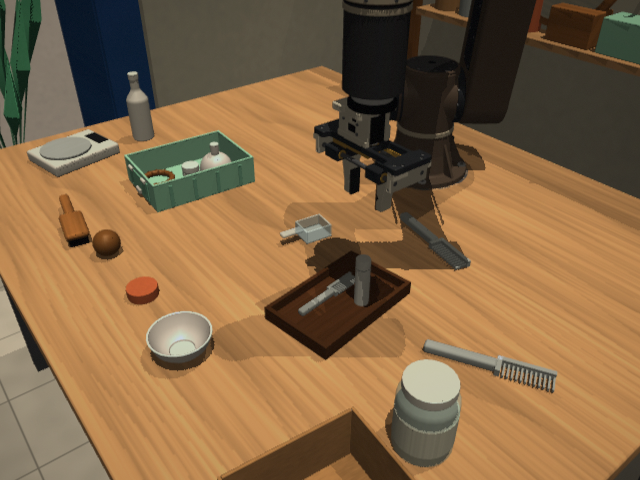

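Both views show the dome, jar and ring in the crate, the comb flat and the tube upright in the tray, and the scoop unmoved at scene (310,254). I'll do one numeric check of the tops.

Run:
```python
from h import *
np.set_printoptions(precision=4,suppress=True)
S=ctrl.snapshot("scene");D=ctrl.snapshot("side")
for n,p,q in [("tube .108",(390,177),(362.5,257)),("jar .061",(239,366),(191,166)),("knob .083",(184.5,346),(214,145.5))]: print(n,*tri(S,p,D,q))
o=ctrl.get_obs(); print(o["force"],o["tool_pos"])
a,b=(S["img"],cv2.imread("pics/scene0.png")); print("scoop diff px",(np.abs(a[235:275,282:340].astype(int)-b[235:275,282:340]).max(2)>60).sum())
```

```text
tube .108 [0.4884 0.3122 0.1077] 0.0028550941842485265
jar .061 [ 0.5227 -0.2747  0.059 ] 0.0009768646061267864
knob .083 [ 0.4417 -0.3003  0.0802] 0.000994602072362446
[ 0.1652  0.4331 -0.7477] [0.4887 0.3176 0.2431]
scoop diff px 424
```

```bash
python3 -c "
from plant import ctrl
print(ctrl.close_job(), ctrl.get_obs()['clock'])"
```

```text
the job is handed in; nothing more can be done
the job is handed in; nothing more can be done
```

Both kits are made up and I handed the job in at about 40 s of the 136 s; no verdict is reported.

- **Crate:** The dome went in first and was let go before I touched the ring or jar. It touched down with the wrist force changing by about 7 N. The ring and jar followed; in the last pictures the dome and jar stand upright and the ring lies flat.
- **Tray:** The small 150 mm comb lies flat and the tube stands upright beside it. I ruled out the other two comb-like things because they measured about 210 mm.

**Last checks:**

| Item | Measured top | Expected top |
|---|---|---|
| Tube | 107.7 mm | 108 mm |
| Jar | 59.0 mm | 61 mm |
| Dome knob | 80.2 mm | 83 mm |

These fit within the camera error. At 3 mm low, the knob was the furthest out. The gripper was clear of everything at 0.24 m.

**Where checks disagreed:**
- **Scoop:** My pixel comparison around the scoop showed 424 changed pixels. By eye its outline is in the same place in both camera views, so I put this down to moved shadows.
- **Wrist camera:** It differed from the fixed cameras by 2–4 mm on positions, which did not affect any grasp.

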